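Earth the fixture and rock the relay module out of its socket

ROBOT

A 7-joint arm with a two-finger parallel gripper is mounted at the origin on the work surface. World frame = base frame: x ahead of the robot, y to its left, z up, the work surface at z = 0. Lengths are in m, angles in degrees, forces in N, time in s.
With the tool pointing down it reaches from about 0.35 to 0.775 m from the base axis. Payload 3.1 kg.
Tool frame: the origin (TCP) lies at the very end of the fingers, on their centre line; the grasp point (between the pads) lies 19 mm behind it; z points along the fingers, y is the line along which they close (so a half turn about z gives the same grasp; the last joint's range is limited). The gripper opens to 85 mm and grips with 20 to 120 N. Pads are 22 mm wide; open, the fingers measure 114 mm over their backs; the gripper's body (76 mm by 85 mm) begins 54 mm behind the grasp point. The pads swing forward as they close: fully open they stand 13 mm farther back than shut.
Start: joints at [-71.03, 17.813, 0.802, 86.603, -0.252, 75.585, -1.558], TCP at [0.2, 0.512, 0.231] pointing down, gripper open.
Joint ranges: [-154.91, 154.91], [-16.99, 109.72], [-72.82, 74.43], [7.12, 147.25], [-82.49, 262.49], [11.32, 116.49], [-174.64, 174.64]. Speed limits (degrees/s): [159.86, 159.86, 180, 180, 180, 180, 180].

INTERFACE

Orientations are given as [roll, pitch, yaw] about the fixed x, y, z axes, in that order (R = Rz(yaw) Ry(pitch) Rx(roll)).
In Python, from station import robot, workorder, effector, grab_frame, calibration gives the robot as it stands (robot), with the cameras as plain functions, the job (workorder) and the gripper (effector). Calls block until the motion is done:
- robot.move_to(position, orientation): joint-space move of the TCP to a pose.
- robot.line_to(position, orientation=None, velocity=0.15, f_stop=None): straight line of the TCP; orientation=None keeps the orientation; velocity is the mean speed in m/s. With f_stop (N) it stops when the force on the tool has changed by that much, and returns True; else False.
- robot.move_j(angles): joint-space move.
- effector.gripper_to(opening, force=None): opening from 0.0 (shut) to 1.0 (fully open); force is the grip in N (None keeps the last); returns when the fingers have stopped.
- robot.pause(seconds).
- robot.inverse_kinematics(position, orientation): joint angles nearest the present ones, or None.
- robot.sense(): the state.
- grab_frame(name): name is "scene" or "top" or "wrist"; returns the picture (384x512x3 uint8, red, green, blue); there is no depth.
- calibration(name): a dict with "mtx" (3x3 intrinsics, pixels), "extrinsics" (4x4, takes a point from world to camera coordinates); the wrist camera has in their place "T_tool_cam" (4x4, takes a point from camera to tool coordinates, whose origin is the TCP and whose axes are the flange's). Camera axes: x right, y up, looking along -z (the intrinsics and any distortion apply to the point x, -y, -z); pixel columns grow to the right and rows downward; lengths in m; the calibration is good to about 2 mm. A picture is of the moment at which its call begins: read the wrist's pose just before it. calibration takes no time and is no camera call.
A pose or a line that the arm cannot do raises robot.PlanningError and nothing moves.
- workorder.close_job(): hands the job in; it is judged then, once.
The state is a dict: "time_s": time; "joint_positions": joint angles; "dq": joint speeds; "joint_torque": joint torques, N m; "tool_pos": TCP position; "eef_rot": TCP orientation; "contact_force": force on the tool from outside, world axes, zero at the start; "torque": the same for the moment, N m; "finger_gap": opening from 0.0 (shut) to 1.0 (fully open); "gripper_force": force on a finger pad.
Only numpy, scipy, OpenCV 4.12 (cv2) and the standard library are available. Lean on these libraries where they do the work, as an engineer would, in place of code of your own. Each camera call takes 0.05 s, during which the arm holds its last target. There are 200 camera calls.

TASK

Push the earthing pin fully home in the terminal block on the test fixture and let go of it. Then take the relay module by the rib on top and rock it in its socket, leaning it well away from the terminal block, then well towards it, until both clips let go, without lifting or dragging the loose fixture or disturbing the things around. Finish while holding the module upright and still, about 2 cm clear straight above its socket.

Things in the scene. Friction and masses are not known exactly. Their poses are not given: they have to be found in the camera images.
- fixture: Test fixture, loose on the bench, 1.5 kg: aluminium plate 140 (its x) x 280 (its y) x 10 mm thick. Origin: centre of the plate's underside, z up. Socket centre at y = +30 mm, terminal block at y = -90 mm, both at x = 0. Pulling the module straight up needs about 17 N (both clips at once) and lifts the fixture instead.
- socket_centre (a point): Centre of the socket floor, on the plate's top, 10 mm above the fixture's underside; the seated module's origin lies here. Around it: black side guides (tops 14 mm above this floor, 4 mm gap each side in x), and at the +y and -y ends black clip housings (40 x 22 mm, tops 24 mm above this floor, inner faces 31.5 mm from the centre).
- module: Relay module, white plastic, 0.18 kg: housing 40 (x) x 50 (y) x 34 mm tall; on top a grip rib 32 (x) x 24 (y) mm, 34 to 64 mm above the underside. At the foot of both y ends a steel bead rail along x (7 mm diameter, axis 26.5 mm from the centre, 5 mm up). Origin: centre of the underside, z up; axes parallel to the fixture's when seated. It rocks about its x axis, leaning to +y or -y.
- clip_near (a joint): Clip at the socket's -y end (next to the terminal): sprung steel nose, 7 mm round, over the bead rail, axis 10.4 mm above the socket floor. Value: m pushed back into its housing (0 = out, 2 mm = letting the bead by; 6 to 8 N). This end must rise 5 mm (about 9 N) to pop; risen 11 mm, the nose is below the bead and holds it up.
- clip_far (a joint): The same clip at the socket's +y end, away from the terminal. Leaning the module 0.2 rad about the bead of one end, that bead staying where it is, pops the other end past its clip: lean to +y frees the -y end, lean to -y the +y end. With the first end left up on its nose, the second lean frees the module.
- pin: Earthing pin standing upright in the stand, 60 g, 58 mm long: brass shaft 8 mm diameter from 0 to 22 mm (lowest 3 mm: 6 mm diameter), steel collar 22 mm diameter from 22 to 26 mm, black round grip 16 mm diameter from 26 to 58 mm. Origin: centre of the shaft's lower tip; z up along the pin.
- stand: Pin stand, fixed grey block 60 x 60 x 30 mm tall with a central hole 9 mm wide that holds the pin, collar resting on the block's top. Origin: centre of the underside.
- terminal_mouth (a point): Centre of the terminal opening, in the top face (40 mm above the fixture's underside) of the grey terminal block (44 x 44 mm) on the fixture: round hole 9 mm wide, 2 mm chamfer, 24 mm deep, straight down.
- meter: Bystander: yellow multimeter lying on the bench, 150 (x) x 78 (y) x 42 mm. Origin: centre of the underside.
- spool: Bystander: copper-coloured wire spool standing on its flange, 56 mm diameter, 38 mm tall. Origin: centre of the underside.
- driver: Bystander: screwdriver with black handle lying on the bench, about 200 mm long. Origin: underside near its middle.

How it is judged (in metres and radians):
On the way, in this order (a step that is already met when the one before it is completed fails the run):
1. the pin is home in the terminal opening and let go (z of pin in the frame of terminal_mouth below -0.018 m and horizontal distance between pin and terminal_mouth below 0.004 m and angle between pin's own z axis and vertical below 0.15 rad and contact force between the fingers and pin below 0.1 N), for 0.2 s.
2. the module, in its socket, leans at least 0.1 rad away from the terminal block (angle between module's own y axis and vertical above 1.67 rad and z of module in the frame of socket_centre below 0.018 m and horizontal distance between module and socket_centre below 0.015 m), for 0.05 s.
3. the module, still in or just at its socket, leans at least 0.1 rad towards the terminal block (angle between module's own y axis and vertical below 1.47 rad and z of module in the frame of socket_centre below 0.024 m and horizontal distance between module and socket_centre below 0.018 m), for 0.05 s.
At the end, for the whole second after the job is handed in: Gripper still holds the module at rest, upright within 10 degrees, within 25 mm sideways of the socket, clear of the fixture, underside 36 to 80 mm above the fixture's underside; pin in the terminal, collar within 4 mm of the block; fixture flat on the bench (z of module in the frame of fixture between 0.036 and 0.08 m and horizontal distance between module and socket_centre below 0.025 m and angle between module's own z axis and vertical below 0.17 rad and contact force between the fingers and module above 2 N and contact force between module and fixture below 0.05 N and linear speed of module below 0.03 m/s and z of pin in the frame of terminal_mouth below -0.018 m and horizontal distance between pin and terminal_mouth below 0.004 m and height (world z) of fixture below 0.004 m and angle between fixture's own z axis and vertical below 0.03 rad); the arm keeps its last pose, push and grip.
It fails at once if the fixture is lifted (over 12 mm) or tipped (over 0.1 rad) (height (world z) of fixture above 0.012 m or angle between fixture's own z axis and vertical above 0.1 rad).
It fails at once if the fixture is dragged more than 40 mm (distance of fixture from where it was at the start of the episode above 0.04 m).
It fails at once if a bystander is moved more than 30 mm (distance of any of meter, spool, driver from where it was at the start of the episode above 0.03 m).
It also fails if it takes over 61 s, if anything falls off the work surface, if the arm or the gripper's body presses on something with over 40 N, if the wrist force passes 120 N, or if a joint passes its speed limit or range.

## Working session

There is one attempt and no reset: what is moved stays moved. The work goes in short steps, each a Python script; the robot and the scene stay as the last script left them, time stands still between calls to the robot, and variables do not carry over. Pictures are saved under pics/ and viewed, at most 10 in all, crops included, and the job is handed in when it is done.

```bash
mkdir -p pics; ls; python3 - <<'E'
from station import robot, workorder, effector, grab_frame, calibration
import cv2,numpy as np
for n in("scene","top"):
    f=grab_frame(n); cv2.imwrite(f"pics/{n}0.png",f[:,:,::-1])
    c=calibration(n); print(n,{k:np.round(v,4).tolist() for k,v in c.items()})
print(calibration("wrist"))
s=robot.sense();print(s["time_s"],s["eef_rot"],s["finger_gap"])
E
```

```text
pics
station.py
scene {'mtx': [[365.7804, 0.0, 250.6258], [0.0, 365.7804, 189.4565], [0.0, 0.0, 1.0]], 'extrinsics': [[-0.839, 0.5439, -0.0126, 0.4625], [-0.3066, -0.4535, 0.8369, 0.1022], [0.4495, 0.706, 0.5472, -1.1158], [0.0, 0.0, 0.0, 1.0]]}
top {'mtx': [[348.4702, 0.0, 259.8024], [0.0, 348.4702, 186.3192], [0.0, 0.0, 1.0]], 'extrinsics': [[-0.0246, -0.9994, 0.0253, -0.0025], [0.9988, -0.0235, 0.0422, -0.5296], [-0.0416, 0.0263, 0.9988, -0.8858], [0.0, 0.0, 0.0, 1.0]]}
{'mtx': array([[271.70735828,   0.        , 262.91888306],
       [  0.        , 271.70735828, 195.28786701],
       [  0.        ,   0.        ,   1.        ]]), 'T_tool_cam': array([[-7.70593994e-04,  9.46141777e-01,  3.23751671e-01,
         8.27772912e-02],
       [ 9.99999449e-01,  4.98477928e-04,  9.23432383e-04,
        -2.73470189e-04],
       [ 7.12314893e-04,  3.23752205e-01, -9.46141640e-01,
        -1.41866463e-01],
       [ 0.00000000e+00,  0.00000000e+00,  0.00000000e+00,
         1.00000000e+00]])}
0.1 [-1.79880209e+02  5.62534256e-03  1.58645285e+02] 0.9987446610987925
```

View pics/top0.png

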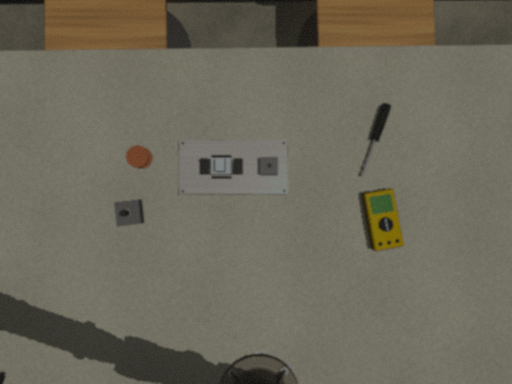

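View pics/scene0.png

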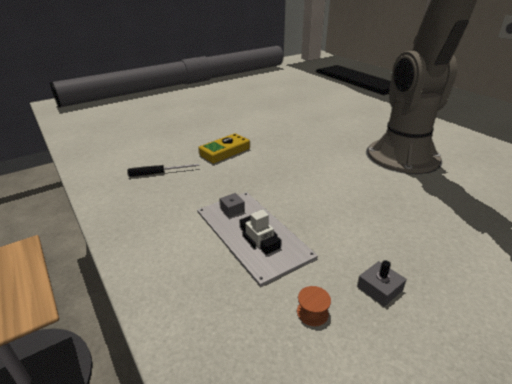

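Top view: the fixture plate spans pixels (180,141) to (288,194), with the module at (221,166) and the terminal at (268,166). The stand is at (128,212) and the pin tip near (124,212), with the spool at (139,157). The scene view agrees: pin top (384,263), rib (260,217), terminal (232,203).

I'll triangulate roughly from these, then take wrist views.

```bash
cat > h.py <<'E'
import numpy as np, cv2
from scipy.spatial.transform import Rotation as R
from station import robot, workorder, effector, grab_frame, calibration
def cam(name, s=None):
    "mtx, world->cam(OpenCV axes) 3x4"
    c=calibration(name)
    if name=="wrist":
        T=np.eye(4); T[:3,:3]=R.from_euler("xyz",s["eef_rot"],degrees=True).as_matrix(); T[:3,3]=s["tool_pos"]
        E=np.linalg.inv(T@c["T_tool_cam"])
    else: E=c["extrinsics"]
    return c["mtx"]@np.diag([1,-1,-1])@E[:3]
def tri(Ps,uvs):
    A=np.vstack([[u*P[2]-P[0],v*P[2]-P[1]] for P,(u,v) in zip(Ps,uvs)])
    x=np.linalg.lstsq(A[:,:3],-A[:,3],rcond=None)[0]
    return x,[np.round((P@np.r_[x,1])[:2]/(P@np.r_[x,1])[2]-uv,1).tolist() for P,uv in zip(Ps,uvs)]
def atz(P,uv,z):
    A=np.array([uv[0]*P[2]-P[0],uv[1]*P[2]-P[1]])
    return np.linalg.solve(A[:,:2],-A[:,3]-A[:,2]*z)
def snap(fn):
    s=robot.sense(); f=grab_frame("wrist"); cv2.imwrite(f"pics/{fn}.png",f[:,:,::-1])
    P=cam("wrist",s); np.save(f"pics/{fn}.npy",P); return s
E
python3 - <<'E'
from h import *
T,S=cam("top"),cam("scene")
for n,a,b in[("pin top",(123,212),(385,263)),("rib top",(220,165),(260,215)),("term",(269,165),(232,198)),("spool",(138,156),(314,294))]:
    print(n,*tri([T,S],[a,b]))
for uv in[(180,141),(287,141),(288,194),(180,195)]: print(atz(T,uv,.01))
E
```

```text
pin top [0.47288134 0.3145483  0.06650533] [[-0.3, 0.3], [-0.5, 0.1]]
rib top [0.58003776 0.08097416 0.07089752] [[-0.1, 0.2], [-0.2, -0.0]]
term [ 0.57940257 -0.0377785   0.04583551] [[-0.3, 0.4], [-0.5, -0.0]]
spool [0.60905763 0.28476585 0.04469488] [[-0.3, 0.3], [-0.6, 0.0]]
[0.65114753 0.18753339]
[ 0.64556919 -0.08876906]
[ 0.50792499 -0.08752009]
[0.51203126 0.18961312]
```

```bash
python3 - <<'E'
from h import *
D=[180,0,180]
robot.move_to([.58,-.02,.17],D); robot.pause(.3); snap("f1")
robot.move_to([.58,.09,.17],D); robot.pause(.3); snap("f2")
robot.move_to([.47,.35,.17],D); robot.pause(.3); snap("p1")
robot.move_to([.47,.28,.17],D); robot.pause(.3); s=snap("p2")
print(s["time_s"],s["tool_pos"],s["eef_rot"],s["contact_force"])
for a in"fp":
    m=np.vstack([cv2.resize(cv2.imread(f"pics/{a}{i}.png")[60:330],(512,270)) for i in(1,2)]); cv2.imwrite(f"pics/m{a}.png",m)
E
```

```text
5.7833 [0.46965931 0.28127806 0.1698238 ] [ 1.79991491e+02 -9.40538725e-03 -1.79873160e+02] [-0.14290427  0.09803831  0.09796466]
```

View pics/mf.png

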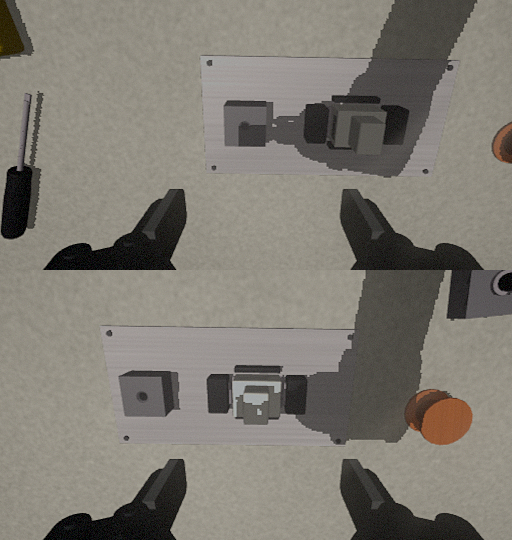

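View pics/mp.png

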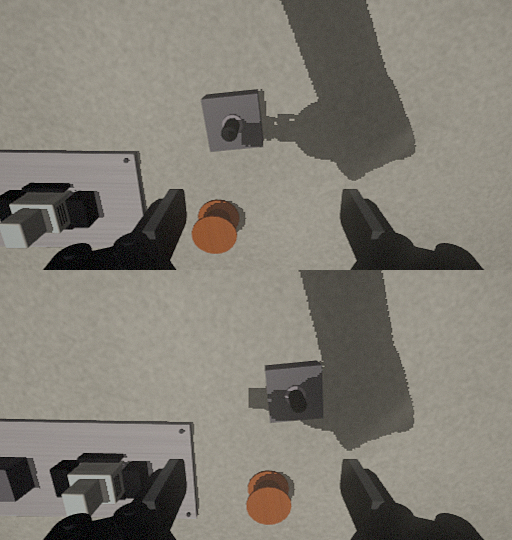

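Terminal mouth is at about (245,185) in f1 and (142,186) in f2. The pin is at about (231,187) in p1 and (297,189) in p2. I'll enlarge all of these in one crop montage.

```bash
python3 - <<'E'
import cv2,numpy as np
C=[("f1",(212,152)),("f1",(333,152)),("p1",(198,152)),("f2",(109,152)),("f2",(223,152)),("p2",(264,152))]
t=[]
for n,(u,v) in C:
    c=cv2.imread(f"pics/{n}.png")[v:v+66,u:u+66]
    c=np.clip(255*(c/255.)**.6,0,255).astype(np.uint8)
    t.append(cv2.resize(c,(264,264),interpolation=cv2.INTER_CUBIC))
cv2.imwrite("pics/zoom.png",np.vstack([np.hstack(t[:3]),np.hstack(t[3:])]))
E
```

```text
(no output)
```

View pics/zoom.png

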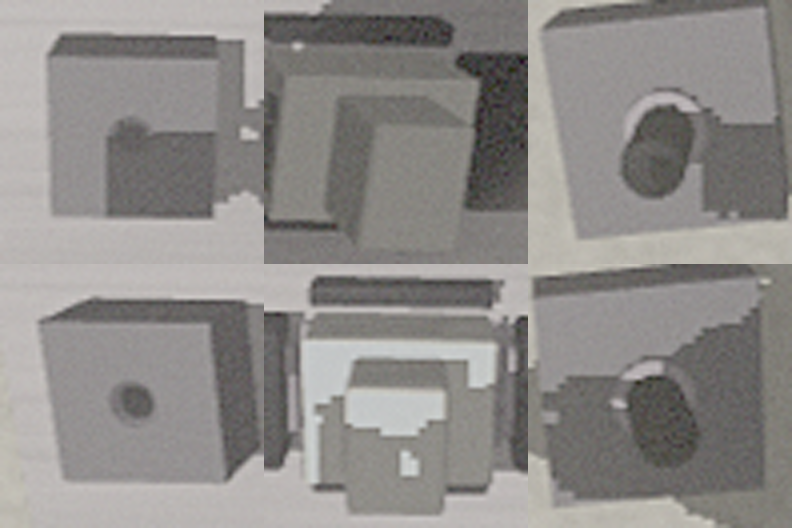

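The zoom shows the terminal's top-face corners with the mouth at its centre, the rib's top corners in both views, and the pin cap at tile (125,168) in p1 and (140,172) in p2.

```bash
python3 - <<'E'
from h import *
O={"f1t":(212,152),"f1r":(333,152),"p1":(198,152),"f2t":(109,152),"f2r":(223,152),"p2":(264,152)}
px=lambda k,p:np.array(O[k])+(np.array(p)+.5)/4-.5
P={k:np.load(f"pics/{k}.npy") for k in("f1","f2","p1","p2")}
def both(nm,a,b,ka,kb):
    x,r=tri([P[ka[:2]],P[kb[:2]]],[px(ka,a),px(kb,b)]); print(nm,np.round(x,4),r); return x
t=[both("term",a,b,"f1t","f2t") for a,b in zip([(50,57),(217,55),(215,216),(52,216)],[(41,59),(210,57),(227,217),(62,217)])]
print(np.mean(t,0)); both("mouth",(131,134),(134,139),"f1t","f2t")
r=[both("rib",a,b,"f1r","f2r") for a,b in zip([(112,125),(203,127),(192,250),(94,243)],[(82,126),(182,126),(179,251),(83,250)])]
print(np.mean(r,0))
both("pintop",(125,168),(140,172),"p1","p2")
S=[atz(P["p1"],px("p1",p),.03) for p in[(15,30),(240,8),(259,216),(51,238)]];print("stand",np.round(S,4),np.mean(S,0))
for k in("p1","p2"): print(k,"cap at .066",atz(P[k],px(k,dict(p1=(125,168),p2=(140,172))[k]),.066))
# plate screws/corners from f1 & f2 (full image)
for k,c in(("f1",[(203,115),(460,121),(433,236),(206,235)]),("f2",[(103,118),(352,119),(344,234),(119,234)])):
    q=[atz(P[k],p,.01) for p in c];print(k,np.round(q,4).tolist(),np.mean(q,0))
for k,tt,rr in(("f1",[(50,57),(217,55),(215,216),(52,216)],[(112,125),(203,127),(192,250),(94,243)]),("f2",[(41,59),(210,57),(227,217),(62,217)],[(82,126),(182,126),(179,251),(83,250)])):
    a=np.mean([atz(P[k],px(k+"t",p),.04) for p in tt],0);b=np.mean([atz(P[k],px(k+"r",p),.074) for p in rr],0)
    print(k,"term",a,"rib",b,"yaw",np.degrees(np.arctan2(-(b-a)[0],(b-a)[1])),np.linalg.norm(b-a))
E
```

```text
term [ 0.5586 -0.0599  0.0394] [[0.0, 0.1], [-0.0, -0.1]]
term [ 0.5585 -0.0172  0.0377] [[0.0, 0.2], [-0.0, -0.2]]
term [ 0.6022 -0.0176  0.0391] [[0.0, 0.1], [-0.0, -0.1]]
term [ 0.6015 -0.0612  0.0407] [[-0.0, 0.0], [-0.0, -0.0]]
[ 0.58022151 -0.03900411  0.03923006]
mouth [ 0.58   -0.0398  0.0382] [[0.0, 0.5], [-0.0, -0.5]]
rib [0.5671 0.0694 0.0724] [[0.0, 0.2], [-0.0, -0.2]]
rib [0.5688 0.0924 0.0677] [[-0.0, 0.0], [-0.0, -0.0]]
rib [0.5979 0.0917 0.0732] [[0.0, 0.3], [-0.0, -0.3]]
rib [0.5973 0.0687 0.072 ] [[0.0, 1.0], [-0.0, -1.0]]
[0.58278556 0.08053919 0.07131619]
pintop [0.4712 0.3151 0.0629] [[0.0, -0.1], [-0.0, 0.1]]
stand [[0.4441 0.2835]
 [0.4385 0.3426]
 [0.4965 0.3473]
 [0.5029 0.2891]] [0.47048173 0.31559965]
p1 cap at .066 [0.47026302 0.31550527]
p2 cap at .066 [0.46999318 0.31465525]
f1 [[0.5098, -0.0842], [0.516, 0.1912], [0.6535, 0.1901], [0.6522, -0.0907]] [0.58287402 0.05161645]
f2 [[0.5125, -0.0837], [0.5145, 0.1831], [0.6514, 0.1873], [0.6506, -0.0907]] [0.58223788 0.04898873]
f1 term [ 0.57992346 -0.03901582] rib [0.58153114 0.07933449] yaw -0.7782666894064948 0.11836122916309949
f2 term [ 0.58015546 -0.03872924] rib [0.58228934 0.08057867] yaw -1.0246529689835426 0.11932698917658076
```

Measured heights agree with the text: terminal 39 mm, rib 71 mm, pin top 63–66 mm. Next I'll grasp the pin.

```bash
python3 - <<'E'
from h import *
D=[180,0,179]
g=lambda:(lambda s:print(round(s["time_s"],2),np.round(s["tool_pos"],4),np.round(s["contact_force"],1),round(s["finger_gap"],3),round(s["gripper_force"],1)))(robot.sense())
robot.move_to([.4704,.3152,.09],D)
robot.line_to([.4704,.3152,.042],velocity=.1); g()
effector.gripper_to(0,50); g()
robot.line_to([.4704,.3152,.14],velocity=.12); g()
robot.move_to([.5801,-.0390,.14],D)
robot.line_to([.5801,-.0390,.085],velocity=.1);robot.pause(.2);g()
hit=robot.line_to([.5801,-.0390,.068],velocity=.03,f_stop=6);print(hit);g(); snap("ins")
c=cv2.imread("pics/ins.png");cv2.imwrite("pics/insz.png",cv2.resize(c[120:384,120:400],(560,528)))
E
```

```text
6.91 [0.4713 0.3152 0.0429] [ 0.5 -0.8 -0. ] 1.001 0.0
7.56 [0.4706 0.3153 0.0423] [-0.3 -0.6  1.5] 0.165 48.7
8.53 [0.4696 0.3148 0.139 ] [ 0.7 -0.1 -0.5] 0.167 48.8
10.81 [ 0.5808 -0.0391  0.0859] [-0.7 -0.3 -1.5] 0.166 48.8
False
11.53 [ 0.5801 -0.0391  0.0679] [-0.2 -0.3 -0.9] 0.164 48.8
```

View pics/insz.png

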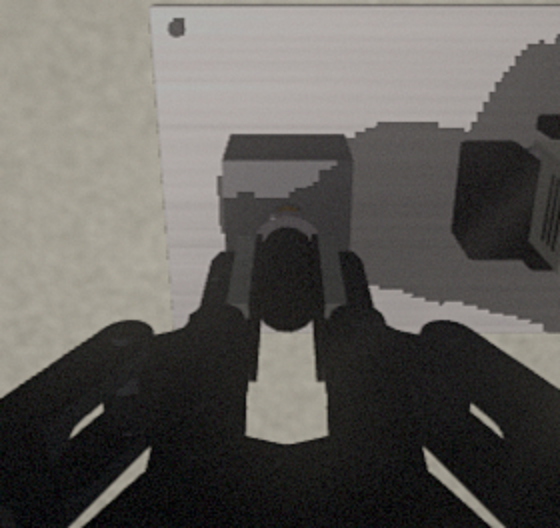

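The pin is in the gripper over the block, and its tip is already about 6 mm in with no force. I'll press it home.

```bash
python3 - <<'E'
from h import *
g=lambda:(lambda s:print(round(s["time_s"],2),np.round(s["tool_pos"],4),np.round(s["contact_force"],1),np.round(s["torque"],2),round(s["finger_gap"],3)))(robot.sense())
print(robot.line_to([.5801,-.0390,.0525],velocity=.03,f_stop=15));g()
print(robot.line_to([.5801,-.0390,.0485],velocity=.015,f_stop=10));g()
E
```

```text
False
12.24 [ 0.58   -0.039   0.0523] [-0.1 -0.  -0.2] [ 0.08  0.1  -0.02] 0.164
True
12.45 [ 0.58   -0.039   0.0523] [0.3 0.4 4.5] [ 0.01  0.16 -0.02] 0.168
```

Home: TCP is at 52.3 mm, so the tip is at 18 mm and the collar on the block. Now I'll release and look again.

```bash
python3 - <<'E'
from h import *
effector.gripper_to(1.0); robot.pause(.3); 
s=robot.sense();print(s["time_s"],s["contact_force"],s["gripper_force"])
robot.line_to([.5801,-.0390,.13],velocity=.15)
robot.move_to([.56,.06,.17],[180,0,179]); robot.pause(.3); s=snap("m1"); print(s["time_s"])
robot.move_to([.582,.0808,.11],[180,0,179]);robot.pause(.3); s=snap("m2")
c=[cv2.resize(cv2.imread(f"pics/{k}.png")[y:y+140,x:x+270],(800,415//1)) [:295] if 0 else cv2.resize(cv2.imread(f"pics/{k}.png")[y:y+110,x:x+270],(729,297)) for k,x,y in(("m1",120,150),("m2",120,150))]
cv2.imwrite("pics/mz.png",np.vstack(c))
E
```

```text
13.4417 [ 0.46218306 -0.47499599 -1.19709324] 0.0
14.925
```

View pics/mz.png

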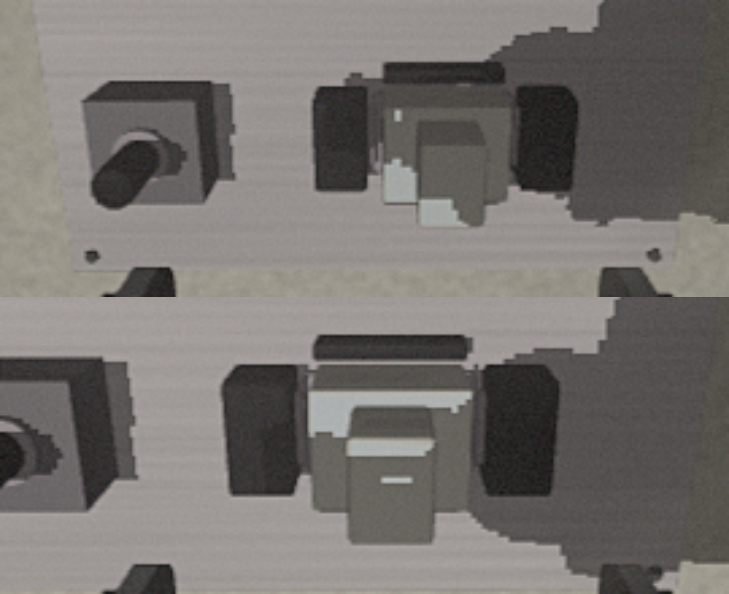

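The pin stands upright with its collar on the block. Rib top is centred at crop (452,183) in m1 and (391,193) in m2. I'll recheck the rib position from these two views, then grasp it.

```bash
python3 - <<'E'
from h import *
P1,P2=np.load("pics/m1.npy"),np.load("pics/m2.npy")
px=lambda a:np.array([120,150])+np.array(a)/2.7-.3
print(tri([P1,P2],[px((452,183)),px((391,193))]), atz(P1,px((452,183)),.074),atz(P2,px((391,193)),.074))
q=[atz(P2,px(a),.074) for a in[(347,141),(434,140),(434,246),(348,246)]];print(np.round(q,4))
E
```

```text
(array([0.5824895 , 0.08054847, 0.07044547]), [[0.1, 0.3], [-0.1, -0.4]]) [0.58061534 0.08017629] [0.58119611 0.08061565]
[[0.5661 0.0694]
 [0.5663 0.0921]
 [0.5973 0.0921]
 [0.5969 0.0685]]
```

```bash
cat >> h.py <<'E'
G=np.array([.582,.0807,.048]); YAW=-1.0   # TCP command with the module seated
Rf=R.from_euler("z",YAW,degrees=True); R0=R.from_euler("xyz",[180,0,179],degrees=True)
def g(): 
    s=robot.sense(); print(round(s["time_s"],2),np.round(s["tool_pos"],4),np.round(s["eef_rot"],1),"F",np.round(s["contact_force"],1),"M",np.round(s["torque"],2),round(s["finger_gap"],3),round(s["gripper_force"],1)); return s
def pose(th,Mz,My=0.):
    "th lean to +y (rad); bead-line midpoint at y=My, z=Mz above socket floor (m)"
    Q=R.from_euler("x",-th)
    p=np.array([0,My,Mz])+Q.apply([0,0,G[2]-.010-.005])
    w=np.array([G[0],G[1],.010])+Rf.apply(p)
    return w,(Rf*Q*Rf.inv()*R0).as_euler("xyz",degrees=True)
E
python3 - <<'E'
from h import *
robot.line_to(G,velocity=.08); g()
effector.gripper_to(0,90); g()
for th in np.arange(.05,.26,.05):
    robot.line_to(*pose(th,.005+.0265*np.sin(th),.0265*(1-np.cos(th))),velocity=.03); print(round(th,2),end=" "); s=g()
    if abs(s["contact_force"][2])>35: break
E
```

```text
16.62 [0.5825 0.0806 0.0484] [1.80e+02 1.00e-01 1.79e+02] F [-0.8  0.7 -0.1] M [-0.01  0.07  0.01] 1.0 0.0
17.22 [0.5824 0.081  0.0485] [1.80e+02 1.00e-01 1.79e+02] F [0.1 1.5 2.4] M [0.1  0.06 0.04] 0.262 88.9
0.05 17.47 [0.5821 0.0824 0.0494] [-177.1    0.   179.1] F [-0.2 -1.3  1.4] M [-0.05  0.06  0.02] 0.262 92.5
0.1 17.72 [0.582  0.0835 0.0505] [-174.3   -0.   179. ] F [-0.1 -1.7  0.7] M [-0.34  0.11  0.02] 0.265 92.5
0.15 17.97 [0.5821 0.0867 0.0514] [-171.5   -0.   179. ] F [-0.7 -0.4  1.3] M [ 0.17  0.03 -0.01] 0.259 92.5
0.2 18.22 [0.5823 0.0891 0.0523] [-168.7    0.   179.1] F [-0.   1.2  0.5] M [ 0.69 -0.11 -0.09] 0.263 92.7
0.25 18.47 [0.5819 0.0896 0.0532] [-165.8   -0.   179. ] F [-0.6 -0.2  0.5] M [ 0.27 -0.01 -0.05] 0.263 93.4
```

The moment peaked and then dropped, so the near clip has let go. Now the second lean.

```bash
python3 - <<'E'
from h import *
robot.pause(.1); g(); snap("l1")
for th in (.21,.15,.1,.05,0,-.05,-.1,-.15,-.2,-.25):
    robot.line_to(*pose(th,.0163-.0265*np.sin(th),.0003),velocity=.03); print(round(th,2),end=" "); s=g()
    if abs(s["contact_force"][2])>30: print("stop"); break
robot.pause(.2); g(); snap("l2")
m=np.vstack([cv2.resize(cv2.imread(f"pics/{k}.png")[90:290,80:470],(585,300)) for k in("l1","l2")]);cv2.imwrite("pics/lz.png",m)
E
```

```text
18.57 [0.5819 0.0896 0.0532] [-165.8   -0.   178.9] F [ 0.3 -0.2  0.1] M [ 0.3  -0.05  0.03] 0.264 93.3
0.21 18.87 [0.5818 0.087  0.0529] [-168.    -0.   178.8] F [-0.9  0.7 -1.4] M [0.34 0.01 0.03] 0.262 93.1
0.15 19.12 [0.582  0.0862 0.0553] [-171.4   -0.   179. ] F [-0.3  0.   1.5] M [ 0.06  0.2  -0.03] 0.259 93.8
0.1 19.37 [0.5818 0.0842 0.0566] [-174.2   -0.   179. ] F [-0.9  0.7  1.2] M [-0.26  0.35 -0.03] 0.264 94.1
0.05 19.62 [0.5825 0.0821 0.0582] [-1.77e+02  1.00e-01  1.79e+02] F [-0.2 -1.8  1.1] M [-0.32  0.02 -0.01] 0.263 93.9
0 19.87 [0.5822 0.0811 0.0593] [-179.9    0.   179. ] F [-0.7 -0.4 -2.4] M [0.03 0.01 0.03] 0.258 93.7
-0.05 20.12 [0.582  0.0801 0.0607] [177.2  -0.  179. ] F [-0.9  1.1  0.7] M [ 0.16  0.06 -0.01] 0.257 94.0
-0.1 20.37 [0.5818 0.0787 0.0619] [174.3  -0.  179. ] F [-0.2  2.3  1.7] M [0.37 0.19 0.04] 0.263 94.2
-0.15 20.62 [0.5818 0.0765 0.063 ] [171.5  -0.  179. ] F [-1.2  2.4  2.3] M [0.28 0.25 0.01] 0.263 94.2
-0.2 20.87 [0.5819 0.0741 0.0639] [168.7  -0.  179. ] F [-0.7  2.   2.4] M [0.17 0.16 0.12] 0.261 94.2
-0.25 21.12 [0.5818 0.0724 0.0646] [165.8  -0.  179. ] F [0.5 0.5 0. ] M [0.02 0.09 0.  ] 0.262 94.1
21.32 [0.5818 0.0726 0.0645] [165.8  -0.  179. ] F [-0.3  1.2 -0.1] M [-0.16  0.   -0.01] 0.262 94.0
```

View pics/lz.png

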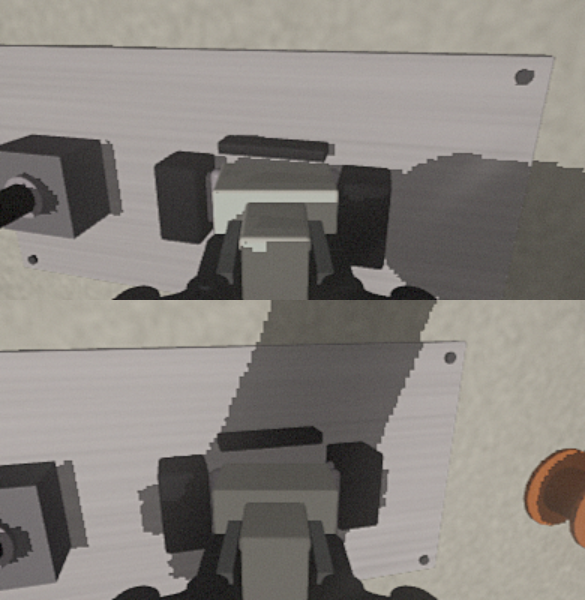

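Both views show the module leaning with the gripper, first to +y and then to -y, with the fixture flat and the forces back near zero. Next I'll lift with force checks and level the module.

```bash
python3 - <<'E'
from h import *
th=-.25
for th,Mz in((-.25,.028),(-.15,.036),(0,.044),(0,.049)):
    print(robot.line_to(*pose(th,Mz),velocity=.03,f_stop=9),end=" "); g()
robot.pause(.4); s=g(); snap("e1")
f=grab_frame("scene"); a=cv2.resize(f[150:300,180:360,::-1],(480,400)); b=cv2.resize(cv2.imread("pics/e1.png")[90:290,60:300],(480,400))[:200*2]
cv2.imwrite("pics/ez.png",cv2.resize(np.hstack([a,b]),(800,333)))
E
```

```text
False 21.69 [0.5821 0.072  0.0701] [165.7   0.  179. ] F [ 0.7  0.9 -1.1] M [-0.43  0.04 -0.02] 0.263 93.8
False 22.15 [0.5817 0.0759 0.0785] [171.4  -0.  179.1] F [-0.5  0.2 -1.8] M [-0.3  -0.02 -0.03] 0.261 93.8
False 22.62 [0.5816 0.0799 0.0866] [-180.   -0.  179.] F [-0.6 -0.5 -1.6] M [-0.   -0.05 -0.02] 0.266 93.7
False 22.94 [0.5823 0.0794 0.0924] [180.    0.  178.9] F [-0.2  0.5 -2.9] M [ 0.   -0.03 -0.04] 0.266 93.7
23.34 [0.5819 0.0808 0.0919] [180.  -0. 179.] F [ 0.2  0.7 -2.2] M [-0.01  0.02 -0.02] 0.265 93.7
```

View pics/ez.png

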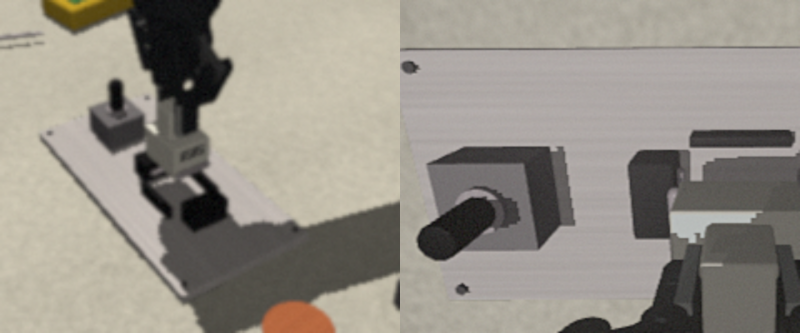

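The module hangs upright above its socket, with the wrist force about 2 N, which matches its weight. The pin is home and the fixture is flat and undisturbed.

```bash
python3 - <<'E'
from station import robot, workorder, effector, grab_frame, calibration
print(workorder.close_job())
E
```

```text
the job is handed in; nothing more can be done
None
```

The job is handed in, with no verdict returned: the pin is home and released, the module was rocked free of both clips, and the gripper holds it upright about 2 cm clear of the clip housings (underside about 44 mm above the socket floor), with the fixture flat and apparently unmoved.

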